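# Screw the post bolt into a monitor stand

## Robot

A 6-joint arm with a two-finger parallel gripper is mounted at the origin on the work surface. World frame = base frame: x ahead of the robot, y to its left, z up, the work surface at z = 0. Lengths are in m, angles in degrees, forces in N, time in s.
With the tool pointing down it reaches from about 0.35 to 0.875 m from the base axis. Payload 4.2 kg.
Tool frame: the origin (TCP) lies at the very end of the fingers, on their centre line; the grasp point (between the pads) lies 19 mm behind it; z points along the fingers, x is the direction in which the jaws open and shut, and the axes are right-handed (so a half turn about z gives the same grasp; the last joint's range is limited). The gripper opens to 87 mm and grips with 3 to 60 N. Pads are 19 mm wide; open, the fingers measure 117 mm over their backs; the gripper's body (75 mm by 190 mm) begins 51 mm behind the grasp point.
Start: joints at [-51.188, 22.042, 0.453, 0, -68.411, -14.817], TCP at [0.254, -0.571, 0.223] pointing down, gripper open.
Joint ranges: [-179.83, 179.83], [-69.29, 118.12], [-61.27, 80.66], [-181.25, 117.63], [-171.15, -9.14], [-177.46, 177.46]. Speed limits (degrees/s): [159.86, 159.86, 180, 180, 180, 180].

## Interface

Orientations are given as a 3x3 rotation matrix whose columns are the frame's x, y, z axes.
In Python, from station import sense, capture, finish_job gives the robot as it stands.
- The arm moves only by the shell command python3 -m crank 'ROWS' [OPENING]. ROWS is JSON, a list of rows, each a list of 4 numbers: the shift along the tool's x, y, z in m, then the turn about the tool's z in rad. A call has 1 to 5 rows; each row shifts and turns the commanded pose from where the row before left it, along the tool's axes as they then stand; what a row does not reach is not made up. A row lasts 1/12 s, in which the tool goes at most 41.7 mm and 7.16 degrees, less where a joint would pass 70% of its speed; a pose out of reach is approached as far as the arm can. A call with a gripper value outside its range is refused whole. OPENING is the finger opening in m, from 0 to 0.087, set as the call begins (- or left out, the last holds). The fingers move at their own pace and stop on an object; the grip force is fixed at half the most. Time passes only in rows, so rows that do not move let the fingers close. It gives the time, the measured TCP pose, the force and the opening at its end, in the units of the state.
- sense(): the state, without advancing time (a new reading comes with each control period).
- capture(name): name is "side" or "top"; returns a dict with "pixels" (420x560x3 uint8, red, green, blue), "depth" (420x560 float32, m along the optical axis (not along the pixel's ray), 0 where there is no reading), "fx", "fy", "cx", "cy" (pixels), "k1" (the pictures are not rectified: a ray, as slopes to the right and down, at radius r is drawn at 1 + k1 r^2 times it, then the intrinsics apply), "world_from_camera" (4x4, takes a point from camera to world coordinates). Camera axes: x right, y down, z forward; pixel columns grow to the right and rows downward; lengths in m; the calibration is good to about 2 mm. A picture is of the moment at which its call begins.
- finish_job(): hands the job in, once; it reports no verdict.
The state is a dict: "time_s": time; "joints": joint angles; "joint_velocities": joint speeds; "effort": joint torques, N m; "tcp_pos": TCP position; "ee_rot": TCP orientation; "wrist_force": force on the tool from outside, world axes, zero at the start; "moment": the same for the moment, N m; "gripper_width": opening from 0.0 (shut) to 1.0 (fully open).
Only numpy, scipy, OpenCV 4.12 (cv2) and the standard library are available. Lean on these libraries where they do the work, as an engineer would, in place of code of your own. Each camera call takes 0.05 s, during which the arm holds its last target.

## Task

Take the long red-headed bolt out of its orange parking block and lower it gently down the hollow post of the monitor stand. Turn it lightly at the bottom until you feel its cross pin drop into the start of the thread, then screw it in clockwise without forcing or cross-threading it until it is fully home, its steel flange resting on the rim of the post. Do not tighten it further: let go of it, and leave the mug, the stapler and the tape roll where they are.

Things in the scene. Friction and masses are not known exactly. Their poses are not given: they have to be found in the camera images.
- bolt: Loose steel bolt 137 mm long, 0.24-0.36 kg. Origin: its lower end; z along it to the head. From the lower end: 17 mm core; a brass cross pin (5 mm thick, 27 mm long, centre at 10 mm, along bolt x) is its whole thread; two guide collars 26.4 mm wide; a flange 43 mm wide, underside at 100, top at 105; round red head to 137 mm. Starts upright in the block, tip 5 mm above the table, any yaw.
- bolt_center (a point): Half-way up the bolt, on its axis, 68.5 mm above its lower end and 31.5 mm below the flange's underside. z along the bolt to the head; x along the cross pin.
- bolt_head (a point): Centre of the bolt's round red head, where to grip it: 28 mm diameter, 32 mm high, from 16 mm below to 16 mm above this point; the flange's underside is 21 mm below it. The white line on top lies along x, the way the cross pin points (the pin is the same either way round).
- stand: Fixed monitor stand: black foot 200 (x) x 160 (y) x 18 mm, in its middle a round grey hollow post 50 mm in diameter whose rim is 128 mm above the table. Origin: centre of the foot's underside.
- well_mouth (a point): Centre of the post's open top, at its rim, axes as the foot's. Bore 30 mm, cone 38 mm at the mouth. 77 mm down the pin meets the thread's flat top (flange 15.8 mm above the rim). Two entry gaps half a turn apart, in no known direction and 30 degrees of pin yaw wide, let it drop 8-10 mm; only then screw it clockwise: right-hand, 24 mm per turn, 3 mm play. Over 35 N on the stand strips it.
- holder: Fixed orange parking block 80 x 80 x 60 mm with a round hole 31 mm wide and 55 mm deep in its middle, where the bolt stands. Origin: centre of its underside.
- mug: Bystander: blue mug, 80 mm wide, 90 mm high, handle at its +y. Origin: centre of its underside.
- stapler: Bystander: blue and black stapler 130 (x) x 34 x 44 mm. Origin: centre of its underside.
- tape_roll: Bystander: paper-coloured roll of tape lying flat, 90 mm wide, 48 mm high. Origin: centre of its underside.
Not all that is in view belongs to the job. Of the things shaped like the bolt, the steel one is meant.

How it is judged:
By the outcome, as a careful person would: the job done as asked, in the order asked, and still so for the second after the job is handed in, with the robot touching nothing.
It also fails if it takes over 72 s, if anything falls off the work surface, if the arm or the gripper's body presses on something with over 40 N, if the wrist force passes 120 N, or if a joint passes its speed limit or range.

## Working session

There is one attempt and no reset: what is moved stays moved. The work goes in short steps, Python scripts to look and compute and a shell command to move; the robot and the scene stay as the last step left them, time stands still between calls to the robot, and variables do not carry over. Pictures are saved under pics/ and viewed, and the job is handed in when it is done.

```bash
ls; mkdir -p pics; cat > h.py <<'E'
import numpy as np,cv2
from station import sense,capture
def snap(n,f):
    c=capture(n); cv2.imwrite('pics/'+f,cv2.cvtColor(c['pixels'],cv2.COLOR_RGB2BGR)); np.savez('pics/'+f+'.npz',**c); return c
def load(f): return dict(np.load('pics/'+f+'.npz'))
def ray(c,u,v):
    K=np.array([[c['fx'],0,c['cx']],[0,c['fy'],c['cy']],[0,0,1]],float)
    p=cv2.undistortPoints(np.array([[[u,v]]],float),K,np.array([float(c['k1']),0,0,0,0]))[0,0]
    return p
def pt(c,u,v,d=None):
    if d is None: d=float(c['depth'][int(round(v)),int(round(u))])
    p=ray(c,u,v); W=np.array(c['world_from_camera'])
    return (W@[p[0]*d,p[1]*d,d,1])[:3]
def ptz(c,u,v,z):
    p=ray(c,u,v); W=np.array(c['world_from_camera']); r=W[:3,:3]@[p[0],p[1],1]; o=W[:3,3]
    return o+r*(z-o[2])/r[2]
def crop(f,u0,v0,u1,v1,s,o):
    i=cv2.imread('pics/'+f)[v0:v1,u0:u1]; cv2.imwrite('pics/'+o,cv2.resize(i,None,fx=s,fy=s,interpolation=cv2.INTER_CUBIC))
E
python3 - <<'E'
from h import *
for n in('top','side'):
    c=snap(n,n+'0.png'); print(n,c['fx'],c['k1'],np.round(c['world_from_camera'],3).tolist())
print(sense())
E
```

```text
pics
top 526.7732245224718 -0.045359923878669946 [[0.001, -0.997, 0.08, 0.399], [-1.0, -0.0, 0.011, -0.014], [-0.011, -0.08, -0.997, 1.43], [0.0, 0.0, 0.0, 1.0]]
side 426.43555580498986 -0.08091448086399197 [[-0.81, -0.355, 0.466, 0.033], [-0.585, 0.46, -0.667, 0.651], [0.022, -0.814, -0.581, 0.659], [0.0, 0.0, 0.0, 1.0]]
{'time_s': 0.1, 'joints': array([-5.11875202e+01,  2.20856924e+01,  3.89601825e-01, -2.36339170e-02,
       -6.84117806e+01, -1.48169599e+01]), 'joint_velocities': array([ 0.12009694, -0.1260753 ,  0.18926159,  0.04151006,  0.06067382,
        0.03227642]), 'effort': array([-2.66614670e-04, -3.91689956e+01,  1.87935501e+01,  4.23191831e+00,
        1.34953854e-02, -7.62495893e-05]), 'tcp_pos': array([ 0.2539683 , -0.57050097,  0.22159396]), 'ee_rot': array([[-4.06525377e-01,  9.13639065e-01, -8.81146007e-04],
       [ 9.13637477e-01,  4.06526317e-01,  1.70738644e-03],
       [ 1.91814399e-03, -1.10952098e-04, -9.99998154e-01]]), 'wrist_force': array([ 0.55101549, -0.46275372, -0.05231281]), 'moment': array([-0.01229521, -0.02261275, -0.00181198]), 'gripper_width': 1.0015535319329132}
```

View pics/top0.png

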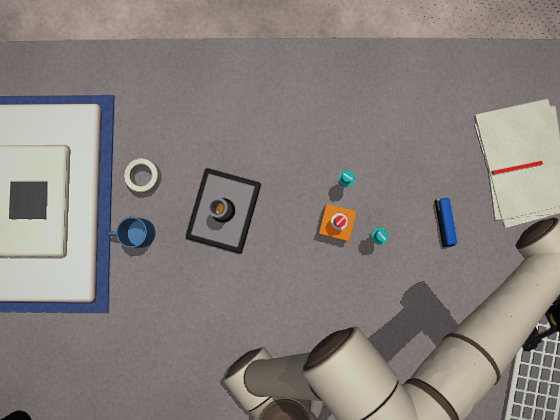

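View pics/side0.png

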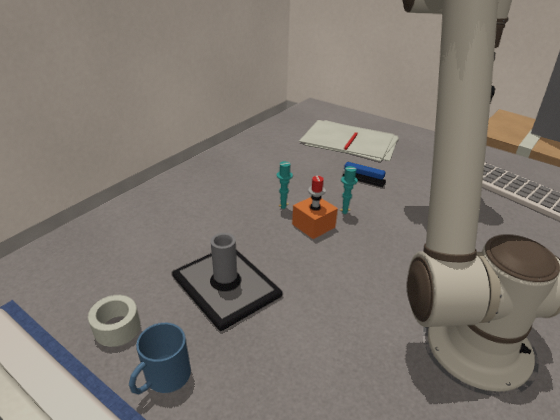

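The top view shows three bolt-shaped things: a red-headed one in the orange block (340,221), and teal ones at (347,178) and (380,236). The red-headed one fits, because it is steel and stands in the orange block. I'll confirm it in an enlarged crop.

```bash
python3 - <<'E'
from h import *
crop('top0.png',300,160,400,260,6,'t0b.png')
crop('top0.png',180,160,270,260,6,'t0s.png')
crop('side0.png',265,150,375,240,6,'s0b.png')
E
```

```text
(no output)
```

View pics/t0b.png

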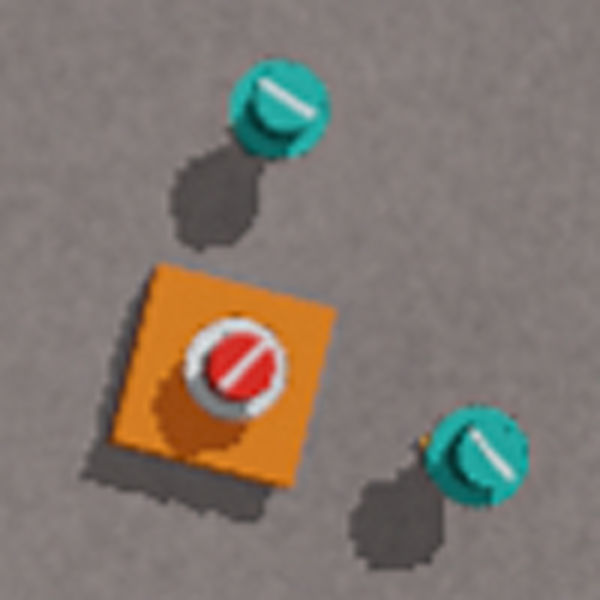

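View pics/t0s.png

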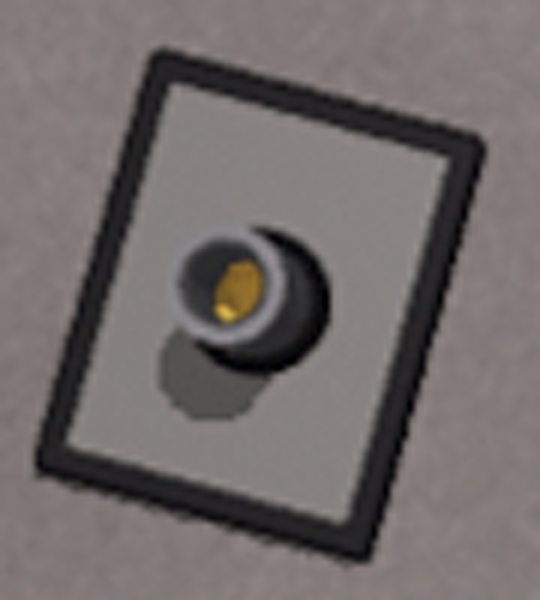

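View pics/s0b.png

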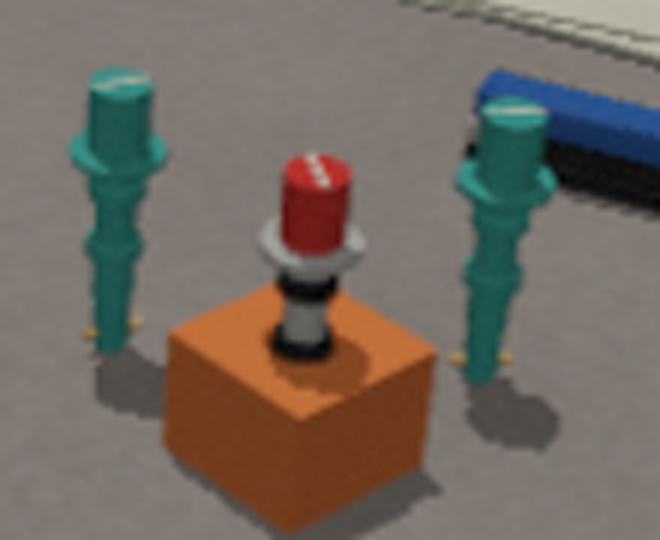

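```bash
python3 - <<'E'
from h import *
c=load('top0.png')
def q(u0,v0,x,y,z): return ptz(c,u0+(x+.5)/6-.5,v0+(y+.5)/6-.5,z)
hd=q(300,160,242,367,.142);a=q(300,160,222,388,.142);b=q(300,160,266,345,.142)
print('head',hd,'line yaw',np.degrees(np.arctan2(*(b-a)[1::-1])))
cor=[q(300,160,*p,.06) for p in((157,264),(336,308),(292,489),(113,441))]
print('block',np.mean(cor,0),[np.linalg.norm(cor[i]-cor[i-1]) for i in range(4)])
m=q(180,160,229,290,.128);print('well',m, 'w',np.linalg.norm(q(180,160,173,290,.128)-q(180,160,285,290,.128)))
f=[q(180,160,*p,.018) for p in((160,48),(487,140),(365,560),(36,465))]
print('foot',np.mean(f,0),[np.linalg.norm(f[i]-f[i-1]) for i in range(4)], np.degrees(np.arctan2(*(f[3]-f[0])[1::-1])))
print('decoys tops',q(300,160,288,100,.137),q(300,160,492,455,.137))
s=load('side0.png')
def qs(x,y,z): return ptz(s,265+(x+.5)/6-.5,150+(y+.5)/6-.5,z)
print('side head',qs(318,172,.142))
print('side rim',ptz(s,224,241,.128))
# depth points in well
for (u,v) in((220,207),(218,210),(222,206)): print(pt(c,u,v))
dd=c['depth']; print(pt(c,340,221), pt(s,317,179))
E
python3 - <<'E'
import sys; sys.path.insert(0,'.')
import os; os.chdir('.')
from h import *
crop('side0.png',165,225,290,325,6,'s0s.png')
crop('top0.png',205,190,240,225,16,'t0w.png')
E
```

```text
head [ 0.46116746 -0.13699616  0.142     ] line yaw -45.813411264430236
block [ 0.46152443 -0.13724103  0.06      ] [np.float64(0.07928030540441469), np.float64(0.07994197533859371), np.float64(0.08086694411785898), np.float64(0.08001542586793517)]
well [0.49347488 0.16448605 0.128     ] w 0.046490996727144844
foot [0.49600978 0.1647257  0.018     ] [np.float64(0.19563009286536126), np.float64(0.15396432325187212), np.float64(0.19578646290344281), np.float64(0.1537202949380696)] 164.21120621127483
decoys tops [ 0.57148875 -0.15722812  0.137     ] [ 0.42548493 -0.23936233  0.137     ]
side head [ 0.46148021 -0.13583318  0.142     ]
side rim [0.49193818 0.16916331 0.128     ]
[0.50365407 0.17298304 0.02185374]
[0.49608702 0.17929968 0.01436753]
[0.5067386  0.16828025 0.01677311]
[ 0.46052791 -0.13713993  0.14258223] [ 0.45993963 -0.13043845  0.14295991]
```

View pics/s0s.png

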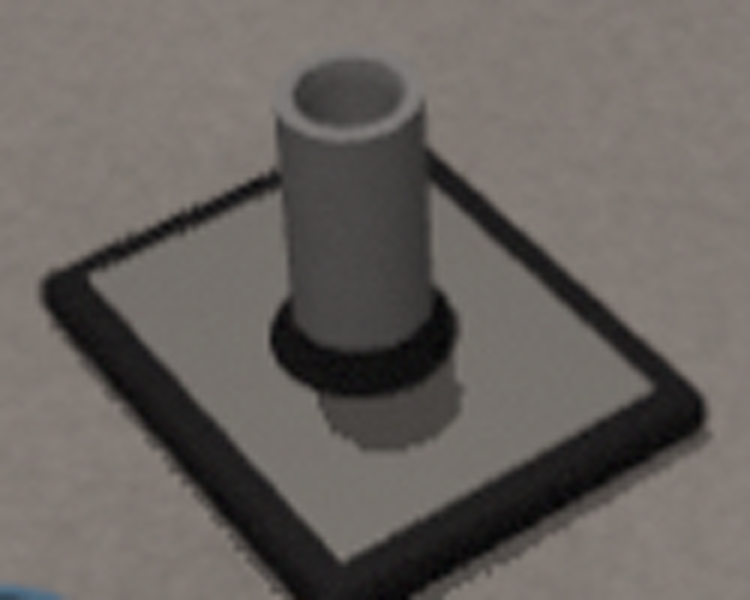

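View pics/t0w.png

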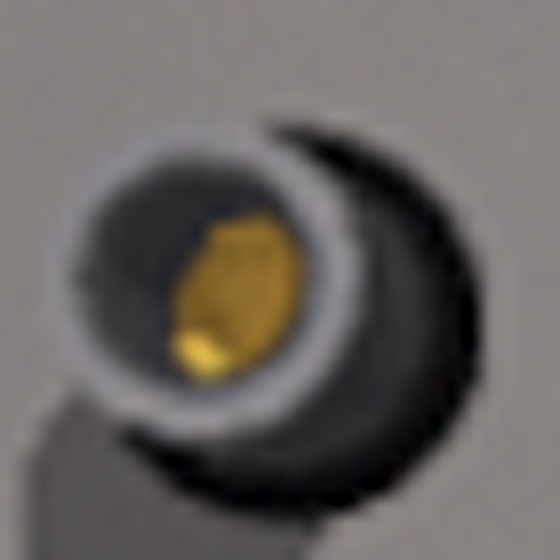

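```bash
python3 - <<'E'
from h import *
from scipy.optimize import least_squares
for f,(u0,v0,u1,v1) in(('top0.png',(200,190,240,225)),('side0.png',(205,230,245,260))):
    c=load(f); P=[]
    for v in range(v0,v1):
        for u in range(u0,u1):
            if c['depth'][v,u]>0:
                p=pt(c,u,v)
                if .120<p[2]<.136: P.append(p)
    P=np.array(P); print(f,len(P),P[:,2].mean())
    r=least_squares(lambda x: np.clip(abs(np.hypot(P[:,0]-x[0],P[:,1]-x[1])-.022)-.003,0,None),[.493,.166],loss='soft_l1',f_scale=.001)
    print(r.x, r.cost, np.median(P,0))
# head likewise
for f,(u0,v0,u1,v1) in(('top0.png',(325,205,355,240)),('side0.png',(305,170,330,200))):
    c=load(f);P=[]
    for v in range(v0,v1):
        for u in range(u0,u1):
            if c['depth'][v,u]>0:
                p=pt(c,u,v)
                if .138<p[2]<.147: P.append(p)
    P=np.array(P);print(f,len(P),P.mean(0),P.min(0),P.max(0))
E
```

```text
top0.png 203 0.12624877676466376
[0.49686984 0.16720168] 6.672591861663306e-05 [0.4962069  0.16910816 0.12622881]
side0.png 292 0.12578902906497627
[0.49393135 0.17023547] 5.294229711714575e-05 [0.49537425 0.16822739 0.12676242]
top0.png 88 [ 0.46290593 -0.13640107  0.14174885] [ 0.45072723 -0.14939777  0.13817844] [ 0.47543334 -0.12271996  0.14558551]
side0.png 69 [ 0.45975144 -0.1331377   0.14169306] [ 0.44691283 -0.15010822  0.13814325] [ 0.47491751 -0.11998387  0.14426077]
```

```bash
python3 -m crank '[[0.026,0.0305,0,0],[0.026,0.0305,0,0],[0.026,0.0305,0,0],[0.026,0.0305,0,0],[0.026,0.0305,0,0]]' 0.06
```

```text
time_s: 0.52
tcp_pos: [0.3407, -0.3884, 0.2221]
ee_rot: [[-0.406, 0.914, -0.001], [0.914, 0.406, 0.001], [0.001, -0.0, -1.0]]
wrist_force: [1.6, 0.1, 0.6]
gripper_width: 0.726
```

```bash
python3 -m crank '[[0.026,0.0305,0,0],[0.026,0.0305,0,0],[0.026,0.0305,0,0],[0.026,0.0305,0,0],[0.026,0.0305,0,0]]'; python3 -m crank '[[0.026,0.0305,0,0],[0.026,0.0305,0,0],[0,0,0,0],[0,0,0,0]]'; python3 -c "
from station import sense
s=sense();print(s['tcp_pos'],s['joints'],s['wrist_force'])"
```

```text
time_s: 0.93
tcp_pos: [0.4272, -0.2074, 0.2224]
ee_rot: [[-0.407, 0.914, -0.0], [0.914, 0.407, 0.0], [0.0, -0.0, -1.0]]
wrist_force: [0.3, -0.5, -0.3]
gripper_width: 0.688
time_s: 1.27
tcp_pos: [0.4621, -0.1352, 0.2222]
ee_rot: [[-0.41, 0.912, -0.001], [0.912, 0.41, 0.0], [0.001, -0.001, -1.0]]
wrist_force: [-0.4, 0.3, -0.4]
gripper_width: 0.69
[ 0.46214272 -0.13522592  0.22217056] [ 3.06410199e+00  8.00045936e+00 -1.89755474e+01 -1.35051731e-02
 -6.30724587e+01 -6.88302940e+01] [-0.43277313  0.31168109 -0.42297047]
```

```bash
python3 -m crank '[[-0.001,-0.001,0.03,0],[0,0,0.03,0],[0,0,0.025,0],[0,0,0.01,0],[0,0,0,0]]'; python3 -m crank '[[0,0,0.006,0],[0,0,0.005,0],[0,0,0.002,0],[0,0,0,0]]'; python3 - <<'E'
from h import *
snap('side','s1.png');snap('top','t1.png');crop('s1.png',255,110,375,240,5,'s1c.png')
E
```

```text
time_s: 1.68
tcp_pos: [0.4582, -0.1394, 0.1246]
ee_rot: [[-0.404, 0.915, -0.007], [0.915, 0.404, 0.0], [0.003, -0.007, -1.0]]
wrist_force: [-0.6, 0.3, -0.3]
gripper_width: 0.688
time_s: 2.02
tcp_pos: [0.4611, -0.1386, 0.1147]
ee_rot: [[-0.406, 0.914, 0.0], [0.914, 0.406, 0.0], [-0.0, 0.0, -1.0]]
wrist_force: [-0.9, 0.3, -0.6]
gripper_width: 0.689
```

View pics/s1c.png

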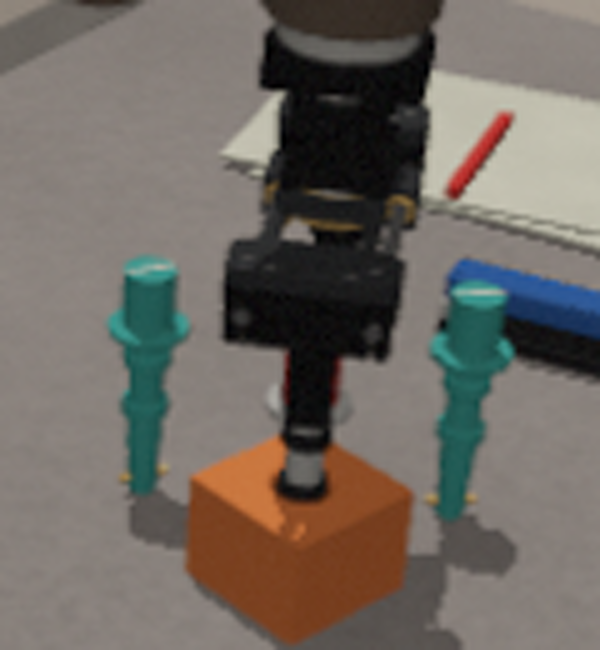

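View pics/t1.png

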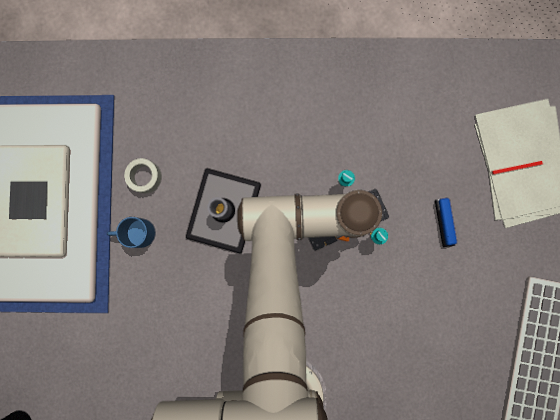

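The side view shows the fingers straddling the red head, with the near finger at about (310,385) in the crop and centred on it. I'll close the gripper.

```bash
python3 -m crank '[[0,0,0,0],[0,0,0,0],[0,0,0,0],[0,0,0,0],[0,0,0,0]]' 0.0;python3 -m crank '[[0,0,0,0],[0,0,0,0],[0,0,0,0]]'; python3 -m crank '[[0,0,-0.002,0],[0,0,-0.006,0],[0,0,-0.01,0],[0,0,-0.01,0],[0,0,0,0]]'
```

```text
time_s: 2.53
tcp_pos: [0.4612, -0.1384, 0.1147]
ee_rot: [[-0.407, 0.914, 0.0], [0.914, 0.407, 0.0], [-0.0, 0.0, -1.0]]
wrist_force: [0.5, 0.5, 0.1]
gripper_width: 0.395
time_s: 2.78
tcp_pos: [0.4611, -0.1383, 0.1146]
ee_rot: [[-0.407, 0.914, -0.0], [0.914, 0.407, 0.0], [0.0, -0.0, -1.0]]
wrist_force: [-0.9, 1.3, 1.2]
gripper_width: 0.313
time_s: 3.2
tcp_pos: [0.4623, -0.1386, 0.1442]
ee_rot: [[-0.407, 0.913, 0.003], [0.913, 0.407, -0.0], [-0.002, 0.003, -1.0]]
wrist_force: [0.8, 0.3, -3.8]
gripper_width: 0.311
```

```bash
python3 -m crank '[[0,0,-0.02,0],[0,0,-0.03,0],[0,0,-0.03,0],[0,0,-0.03,0],[0,0,-0.02,0]]'; python3 -m crank '[[0,0,0,0],[0,0,0,0]]'; python3 - <<'E'
from h import *
snap('side','s2.png');snap('top','t2.png');crop('s2.png',235,50,395,240,4,'s2c.png')
s=sense();print(s['tcp_pos'],s['joints'],s['wrist_force'],s['moment'])
E
```

```text
time_s: 3.62
tcp_pos: [0.4616, -0.1386, 0.275]
ee_rot: [[-0.407, 0.914, 0.003], [0.914, 0.407, -0.0], [-0.002, 0.003, -1.0]]
wrist_force: [0.5, -1.3, -3.2]
gripper_width: 0.312
time_s: 3.78
tcp_pos: [0.461, -0.1381, 0.2724]
ee_rot: [[-0.406, 0.914, 0.001], [0.914, 0.406, 0.001], [0.001, 0.001, -1.0]]
wrist_force: [-1.8, 0.1, -4.5]
gripper_width: 0.314
[ 0.45977377 -0.13810067  0.2702888 ] [  2.67521183   5.92364898 -14.25984089  -0.07758022 -70.05885396
 -68.67917163] [-0.45944267 -0.49693523 -3.16979422] [0.04128086 0.02472167 0.02662342]
```

View pics/s2c.png

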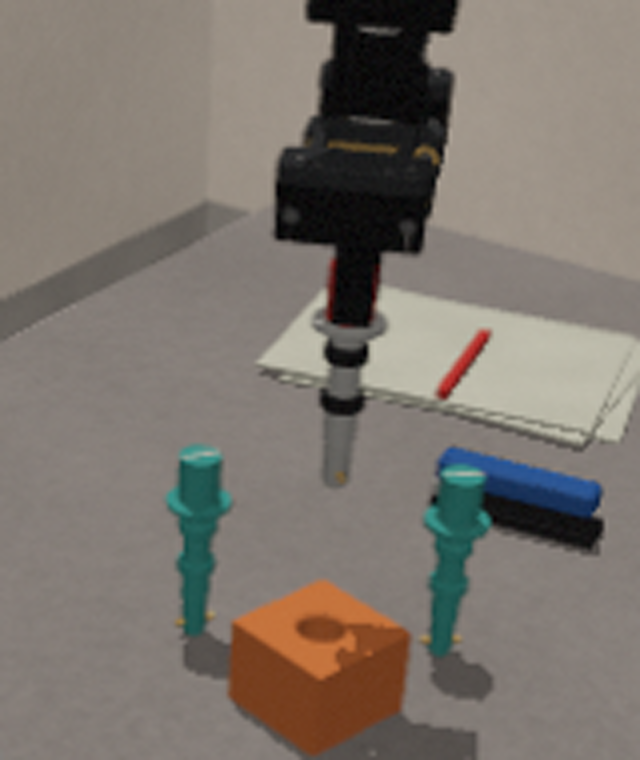

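```bash
python3 - <<'E'
from h import *
s=load('s2.png')
print(ptz(s,235+337/4,50+477/4,.165), ptz(s,235+344/4,50+378/4,.207))
print(pt(s,235+337/4,50+465/4), pt(s,235+344/4,50+378/4))
E
```

```text
[ 0.46135098 -0.13981321  0.165     ] [ 0.48516942 -0.18123801  0.207     ]
[ 0.45623426 -0.12902185  0.17948827] [ 0.45670899 -0.12883946  0.23542044]
```

```bash
python3 -m crank '[[0.018,0.01,0,0],[0.0265,0.0155,0,0],[0.0265,0.0155,0,0],[0.0265,0.0155,0,0],[0.0265,0.0155,0,0]]';python3 -m crank '[[0.0265,0.0155,0,0],[0.0265,0.0155,0,0],[0.0265,0.0155,0,0],[0.0265,0.0155,0,0],[0.0265,0.0155,0,0]]';python3 -m crank '[[0.0084,0.0056,0,0],[0,0,0,0],[0,0,0,0],[0,0,0,0]]'; python3 - <<'E'
from h import *
snap('side','s3.png');snap('top','t3.png');crop('s3.png',150,120,300,330,3,'s3c.png')
s=sense();print(s['tcp_pos'],s['joints'],s['wrist_force'],s['moment'])
E
```

```text
time_s: 4.3
tcp_pos: [0.4753, 0.0052, 0.2702]
ee_rot: [[-0.406, 0.914, -0.004], [0.914, 0.406, -0.001], [0.001, -0.004, -1.0]]
wrist_force: [1.0, 0.1, -2.7]
gripper_width: 0.315
time_s: 4.72
tcp_pos: [0.4923, 0.1578, 0.27]
ee_rot: [[-0.407, 0.914, -0.004], [0.914, 0.407, -0.002], [-0.0, -0.005, -1.0]]
wrist_force: [0.4, -1.4, -3.6]
gripper_width: 0.316
time_s: 5.05
tcp_pos: [0.4945, 0.1657, 0.2712]
ee_rot: [[-0.406, 0.914, -0.003], [0.914, 0.406, -0.002], [-0.001, -0.003, -1.0]]
wrist_force: [0.6, -0.4, -3.1]
gripper_width: 0.313
[0.49478552 0.1655355  0.27203216] [ 3.63310036e+01  1.00540535e+01 -9.08901347e+00 -4.23592990e-03
 -7.09346915e+01 -1.02408772e+02] [-0.07271512 -0.01830996 -3.32661601] [-0.01227138  0.02065144  0.02170704]
```

View pics/s3c.png

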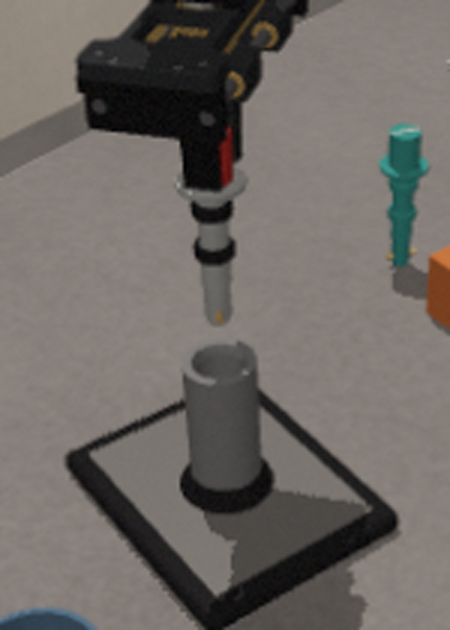

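```bash
python3 -m crank '[[0.001,0.0005,0.01,0],[0,0,0.015,0],[0,0,0.01,0],[0,0,0.005,0],[0,0,0,0]]';python3 -m crank '[[0,0,0.004,0],[0,0,0.004,0],[0,0,0.004,0],[0,0,0.004,0]]'
```

```text
time_s: 5.57
tcp_pos: [0.4943, 0.167, 0.2308]
ee_rot: [[-0.406, 0.914, -0.003], [0.914, 0.406, -0.002], [-0.0, -0.004, -1.0]]
wrist_force: [-0.2, -0.2, -3.2]
gripper_width: 0.314
time_s: 5.9
tcp_pos: [0.4953, 0.1679, 0.2165]
ee_rot: [[-0.407, 0.914, 0.001], [0.914, 0.407, 0.0], [0.0, 0.001, -1.0]]
wrist_force: [1.0, -0.3, -3.8]
gripper_width: 0.312
```

```bash
python3 -m crank '[[0,0,0.004,0],[0,0,0.004,0],[0,0,0.004,0],[0,0,0.004,0]]';python3 - <<'E'
from h import *
snap('side','s4.png');crop('s4.png',150,120,300,330,3,'s4c.png')
s=sense();print(s['tcp_pos'],s['wrist_force'],s['moment'])
E
```

```text
time_s: 6.23
tcp_pos: [0.4952, 0.1678, 0.2002]
ee_rot: [[-0.407, 0.914, 0.0], [0.914, 0.407, 0.0], [-0.0, 0.0, -1.0]]
wrist_force: [0.6, 0.5, -3.7]
gripper_width: 0.314
[0.49469134 0.16760104 0.19923129] [ 0.47114386 -0.18598214 -4.70895891] [-0.00046149  0.11642361  0.00643357]
```

View pics/s4c.png

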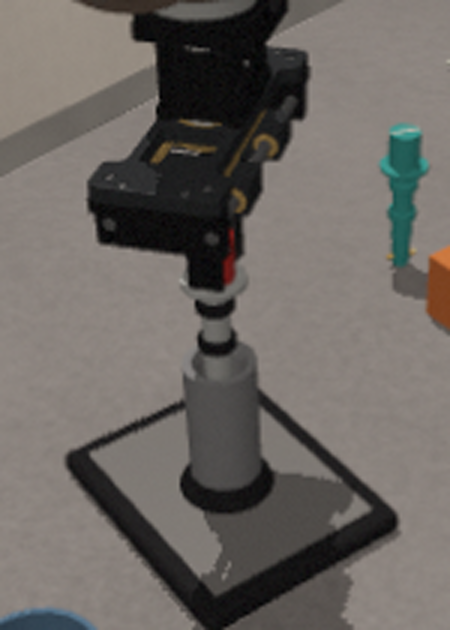

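```bash
python3 -m crank '[[0,-0.0013,0,0],[0,0,0.003,0],[0,0,0.003,0],[0,0,0.003,0]]';python3 -c "
from station import sense
s=sense();print(s['tcp_pos'],s['wrist_force'],s['moment'])"
```

```text
time_s: 6.62
tcp_pos: [0.4941, 0.1673, 0.1915]
ee_rot: [[-0.407, 0.914, 0.0], [0.914, 0.407, 0.0], [0.0, 0.0, -1.0]]
wrist_force: [0.4, -0.3, -3.1]
gripper_width: 0.311
[0.49407839 0.16731208 0.1914813 ] [ 0.40959257 -0.2525788  -3.13902619] [-0.01124636 -0.06009405 -0.01738283]
```

```bash
python3 -m crank '[[0,0,0.004,0],[0,0,0.004,0],[0,0,0.004,0]]';python3 -c "
from station import sense
s=sense();print(s['tcp_pos'],s['wrist_force'],s['moment'])"; python3 -m crank '[[0,0,0.004,0],[0,0,0.004,0],[0,0,0.003,0]]';python3 -c "
from station import sense
s=sense();print(s['tcp_pos'],s['wrist_force'],s['moment'])"
```

```text
time_s: 6.87
tcp_pos: [0.494, 0.1672, 0.1791]
ee_rot: [[-0.407, 0.914, -0.0], [0.914, 0.407, -0.0], [-0.0, -0.0, -1.0]]
wrist_force: [0.2, 0.3, -4.6]
gripper_width: 0.312
[0.49399874 0.16723377 0.17913009] [ 0.17987208  0.31968955 -4.64426111] [-0.08953706 -0.02481055  0.00365471]
time_s: 7.12
tcp_pos: [0.4939, 0.1672, 0.168]
ee_rot: [[-0.407, 0.914, -0.0], [0.914, 0.407, -0.0], [-0.0, -0.0, -1.0]]
wrist_force: [-0.4, -1.1, -3.6]
gripper_width: 0.311
[0.49392113 0.16717053 0.16796163] [-0.40677583 -1.05019182 -3.60458779] [-0.06400672 -0.12285691 -0.0439841 ]
```

```bash
for i in 1; do python3 -m crank '[[0,0,0.003,0],[0,0,0.003,0],[0,0,0.003,0]]'; done; python3 -m crank '[[0,0,0.0015,0],[0,0,0.0015,0],[0,0,0,0]]';python3 -c "
from station import sense
s=sense();print(s['tcp_pos'],s['wrist_force'],s['moment'])"
```

```text
time_s: 7.37
tcp_pos: [0.494, 0.1673, 0.1593]
ee_rot: [[-0.407, 0.914, 0.0], [0.914, 0.407, 0.0], [0.0, 0.0, -1.0]]
wrist_force: [0.7, -0.3, -4.2]
gripper_width: 0.31
time_s: 7.62
tcp_pos: [0.4939, 0.1672, 0.1563]
ee_rot: [[-0.407, 0.914, -0.0], [0.914, 0.407, -0.0], [-0.0, -0.0, -1.0]]
wrist_force: [0.4, -0.4, -4.0]
gripper_width: 0.31
[0.49390218 0.1672127  0.15625819] [ 0.44181753 -0.41877118 -4.02188973] [-0.0825659  -0.13864727  0.04032407]
```

```bash
for i in 1; do python3 -m crank '[[0,0,0.001,0],[0,0,0.001,0]]'; python3 -m crank '[[0,0,0.001,0],[0,0,0,0]]'; done
```

```text
time_s: 7.78
tcp_pos: [0.4941, 0.1674, 0.1547]
ee_rot: [[-0.407, 0.914, 0.0], [0.914, 0.407, 0.0], [0.0, 0.0, -1.0]]
wrist_force: [1.0, -0.2, -2.6]
gripper_width: 0.312
time_s: 7.95
tcp_pos: [0.4941, 0.1673, 0.1536]
ee_rot: [[-0.407, 0.914, 0.0], [0.914, 0.407, 0.0], [0.0, 0.0, -1.0]]
wrist_force: [-0.2, 1.0, -3.0]
gripper_width: 0.318
```

```bash
python3 -m crank '[[0,0,0.0007,0],[0,0,0,0]]'; python3 -m crank '[[0,0,0.0007,0],[0,0,0,0]]'
```

```text
time_s: 8.12
tcp_pos: [0.4943, 0.1674, 0.1533]
ee_rot: [[-0.407, 0.913, 0.001], [0.913, 0.407, 0.0], [-0.0, 0.001, -1.0]]
wrist_force: [-0.1, 0.2, -0.6]
gripper_width: 0.314
time_s: 8.28
tcp_pos: [0.4946, 0.1675, 0.1531]
ee_rot: [[-0.407, 0.913, 0.002], [0.913, 0.407, 0.001], [-0.0, 0.002, -1.0]]
wrist_force: [-0.3, -0.8, 2.3]
gripper_width: 0.314
```

```bash
python3 -m crank '[[0,0,0.0005,-0.05],[0,0,0,-0.06],[0,0,0,-0.06]]'; python3 -m crank '[[0,0,0,-0.06],[0,0,0,-0.06],[0,0,0,-0.06]]'
```

```text
time_s: 8.53
tcp_pos: [0.4949, 0.1674, 0.153]
ee_rot: [[-0.558, 0.83, 0.002], [0.83, 0.558, 0.001], [-0.001, 0.002, -1.0]]
wrist_force: [0.3, -0.9, 3.5]
gripper_width: 0.311
time_s: 8.78
tcp_pos: [0.4951, 0.1675, 0.153]
ee_rot: [[-0.698, 0.716, 0.003], [0.716, 0.698, 0.001], [-0.002, 0.003, -1.0]]
wrist_force: [1.2, -1.1, 2.6]
gripper_width: 0.313
```

```bash
python3 -m crank '[[0,0,0,-0.06],[0,0,0,-0.06],[0,0,0,-0.06]]'; python3 -m crank '[[0,0,0,-0.06],[0,0,0,-0.06],[0,0,0,-0.06]]'
```

```text
time_s: 9.03
tcp_pos: [0.4954, 0.1675, 0.1531]
ee_rot: [[-0.815, 0.58, 0.004], [0.58, 0.815, 0.001], [-0.002, 0.003, -1.0]]
wrist_force: [0.7, -0.5, 2.3]
gripper_width: 0.314
time_s: 9.28
tcp_pos: [0.4957, 0.1676, 0.1531]
ee_rot: [[-0.905, 0.424, 0.004], [0.424, 0.905, 0.001], [-0.003, 0.003, -1.0]]
wrist_force: [1.4, -1.2, 0.9]
gripper_width: 0.313
```

```bash
python3 -c "
from h import *
s=sense();print(s['joints'],s['moment'])
snap('side','s5.png');crop('s5.png',150,120,300,330,3,'s5c.png')"
```

```text
[ 36.52455424  15.75001965 -19.76145556   0.12064313 -54.25067793
 -61.71319959] [-0.40419248 -0.61215523 -0.05306427]
```

View pics/s5c.png

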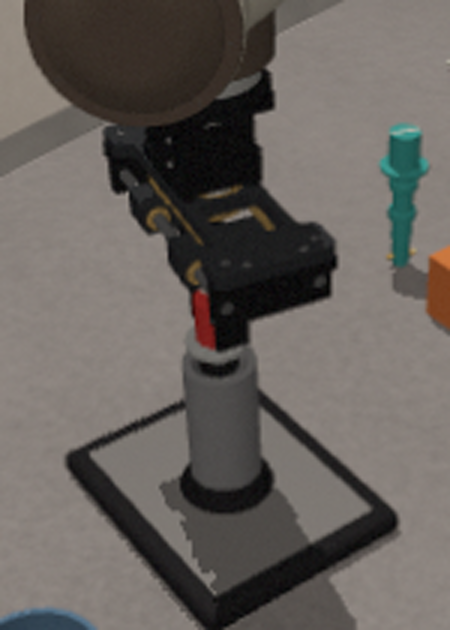

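```bash
python3 -m crank '[[-0.0015,0,0.0,0],[0,0,0.0005,0],[0,0,0,0]]';python3 -c "
from h import *
s=sense();print(s['joints'],s['moment'])"; python3 -m crank '[[0,0,0,-0.06],[0,0,0,-0.06],[0,0,0,-0.06]]';python3 -c "
from h import *
s=sense();print(s['moment'])"
```

```text
time_s: 9.58
tcp_pos: [0.4965, 0.1672, 0.1529]
ee_rot: [[-0.904, 0.429, 0.003], [0.429, 0.904, 0.001], [-0.002, 0.002, -1.0]]
wrist_force: [-0.8, 0.2, 7.9]
gripper_width: 0.317
[ 3.63947922e+01  1.58505295e+01 -1.96236725e+01  5.11165510e-02
 -5.43450542e+01 -6.18012246e+01] [0.04886329 0.31934893 0.07107351]
time_s: 9.83
tcp_pos: [0.4968, 0.1671, 0.1529]
ee_rot: [[-0.966, 0.257, 0.004], [0.257, 0.966, 0.001], [-0.003, 0.002, -1.0]]
wrist_force: [1.1, -1.5, 6.6]
gripper_width: 0.317
[-0.37334487 -0.18188458 -0.05790406]
```

```bash
for i in 1; do python3 -m crank '[[0,0,0,-0.06],[0,0,0,-0.06],[0,0,0,-0.06]]';python3 -c "
from h import *
s=sense();print(s['moment'])";  python3 -m crank '[[0,0,0,-0.06],[0,0,0,-0.06],[0,0,0,-0.06]]';python3 -c "
from h import *
s=sense();print(s['moment'])";done
```

```text
time_s: 10.08
tcp_pos: [0.4969, 0.1672, 0.1529]
ee_rot: [[-0.997, 0.08, 0.004], [0.08, 0.997, 0.001], [-0.004, 0.002, -1.0]]
wrist_force: [0.1, 0.0, 5.8]
gripper_width: 0.315
[-0.21649428 -0.26801945  0.00135213]
time_s: 10.33
tcp_pos: [0.4971, 0.1672, 0.1529]
ee_rot: [[-0.995, -0.1, 0.004], [-0.1, 0.995, 0.001], [-0.005, 0.001, -1.0]]
wrist_force: [1.2, -1.4, 5.8]
gripper_width: 0.317
[-0.30644965 -0.38000206 -0.04871527]
```

```bash
for i in 1; do python3 -m crank '[[0,0,0,-0.06],[0,0,0,-0.06],[0,0,0,-0.06]]';  python3 -m crank '[[0,0,0,-0.06],[0,0,0,-0.06],[0,0,0,-0.06]]';python3 -c "
from h import *
s=sense();print(s['moment'])";done
```

```text
time_s: 10.58
tcp_pos: [0.4973, 0.1672, 0.1529]
ee_rot: [[-0.961, -0.276, 0.005], [-0.276, 0.961, 0.002], [-0.005, 0.0, -1.0]]
wrist_force: [2.1, -0.2, 4.7]
gripper_width: 0.315
time_s: 10.83
tcp_pos: [0.497, 0.1676, 0.152]
ee_rot: [[-0.896, -0.444, 0.004], [-0.444, 0.896, 0.003], [-0.005, 0.0, -1.0]]
wrist_force: [3.1, 0.2, 0.1]
gripper_width: 0.314
[ 0.2568493  -0.84775529  0.05857836]
```

Z has fallen to 152.0 mm and the force has gone, so the pin seems to have reached a gap. I'll turn slightly further in and lower it gently.

```bash
python3 -m crank '[[0,0,0.0005,-0.05],[0,0,0.001,-0.03],[0,0,0.001,0],[0,0,0,0]]';python3 -c "
from h import *
s=sense();print(s['moment'])"
```

```text
time_s: 11.17
tcp_pos: [0.4967, 0.1675, 0.1488]
ee_rot: [[-0.86, -0.511, 0.003], [-0.511, 0.86, 0.002], [-0.004, 0.0, -1.0]]
wrist_force: [4.9, 1.1, -2.4]
gripper_width: 0.312
[ 5.04056894e-01 -1.53395614e+00 -7.19200747e-04]
```

```bash
python3 -m crank '[[-0.001,-0.0005,0.001,0],[0,0,0.001,0],[0,0,0.001,0],[0,0,0,0]]';python3 -c "
from h import *
s=sense();print(s['moment'])"
```

```text
time_s: 11.5
tcp_pos: [0.497, 0.1671, 0.1455]
ee_rot: [[-0.859, -0.512, 0.001], [-0.512, 0.859, 0.001], [-0.001, 0.0, -1.0]]
wrist_force: [3.7, 1.4, -1.2]
gripper_width: 0.313
[ 0.68303758 -1.32447548 -0.00783768]
```

```bash
python3 -m crank '[[-0.001,-0.0005,0.0005,0],[0,0,0.0005,0],[0,0,0,0]]';python3 -m crank '[[0,0,0.0005,0],[0,0,0.0005,0],[0,0,0,0]]'
```

```text
time_s: 11.75
tcp_pos: [0.4974, 0.1668, 0.1444]
ee_rot: [[-0.859, -0.512, -0.001], [-0.512, 0.859, -0.0], [0.001, 0.0, -1.0]]
wrist_force: [3.1, 1.5, -2.6]
gripper_width: 0.312
time_s: 12.0
tcp_pos: [0.4974, 0.1668, 0.1435]
ee_rot: [[-0.859, -0.512, -0.0], [-0.512, 0.859, -0.0], [0.0, 0.0, -1.0]]
wrist_force: [2.1, 1.8, -2.0]
gripper_width: 0.313
```

```bash
python3 -m crank '[[0,0,0.0005,0],[0,0,0.0004,0],[0,0,0,0]]';python3 -m crank '[[0,0,0.0005,0],[0,0,0,0]]'
```

```text
time_s: 12.25
tcp_pos: [0.4976, 0.1667, 0.143]
ee_rot: [[-0.859, -0.513, 0.0], [-0.513, 0.859, -0.0], [0.0, -0.0, -1.0]]
wrist_force: [2.2, -0.0, -0.1]
gripper_width: 0.315
time_s: 12.42
tcp_pos: [0.4977, 0.1667, 0.1428]
ee_rot: [[-0.859, -0.513, 0.0], [-0.513, 0.859, -0.0], [-0.0, -0.0, -1.0]]
wrist_force: [0.9, 1.0, 2.7]
gripper_width: 0.317
```

The pin bottomed at 142.8 mm, a drop of 10.1 mm, which matches the expected 8–10 mm. Now I'll screw it clockwise with matching feed.

```bash
python3 -m crank '[[0,0,0.0,0.06],[0,0,0.0002,0.06],[0,0,0.0002,0.06],[0,0,0,0]]';python3 -c "
from h import *
s=sense();print(s['moment'],s['joints'][5])"
```

```text
time_s: 12.75
tcp_pos: [0.4974, 0.1665, 0.142]
ee_rot: [[-0.937, -0.349, -0.0], [-0.349, 0.937, -0.0], [0.0, -0.0, -1.0]]
wrist_force: [0.9, 0.4, 2.2]
gripper_width: 0.312
[ 0.32655385 -0.58611576 -0.05862739] -15.80780035875029
```

```bash
python3 -m crank '[[0,0,0.0002,0.06],[0,0,0.0002,0.06],[0,0,0.0002,0.06],[0,0,0,0]]';python3 -c "
from h import *
s=sense();print(s['moment'],s['joints'][5])"; python3 -m crank '[[0,0,0.0002,0.06],[0,0,0.0002,0.06],[0,0,0.0003,0.06],[0,0,0,0]]';python3 -c "
from h import *
s=sense();print(s['moment'],s['joints'][5])"
```

```text
time_s: 13.08
tcp_pos: [0.4971, 0.1663, 0.1412]
ee_rot: [[-0.984, -0.177, -0.001], [-0.177, 0.984, -0.001], [0.001, -0.001, -1.0]]
wrist_force: [1.6, 0.6, 1.2]
gripper_width: 0.316
[ 0.14379818 -0.4823324   0.01837814] -26.037773925635314
time_s: 13.42
tcp_pos: [0.497, 0.1663, 0.1406]
ee_rot: [[-1.0, 0.001, -0.001], [0.001, 1.0, -0.001], [0.001, -0.001, -1.0]]
wrist_force: [-1.1, 0.4, 4.6]
gripper_width: 0.312
[ 7.97428846e-02 -6.14361325e-02  4.60673223e-05] -36.290169293011395
```

```bash
python3 -m crank '[[0,0,0.0002,0.06],[0,0,0.0002,0.06],[0,0,0.0002,0.06],[0,0,0,0]]';python3 -c "
from h import *
s=sense();print(s['moment'],s['joints'][5])"; python3 -m crank '[[0,0,0.0002,0.06],[0,0,0.0002,0.06],[0,0,0.0003,0.06],[0,0,0,0]]';python3 -c "
from h import *
s=sense();print(s['moment'],s['joints'][5])
snap('side','s6.png');crop('s6.png',180,190,270,290,6,'s6c.png')"
```

```text
time_s: 13.75
tcp_pos: [0.4968, 0.1664, 0.14]
ee_rot: [[-0.984, 0.179, -0.002], [0.179, 0.984, -0.001], [0.001, -0.001, -1.0]]
wrist_force: [-0.3, 0.9, 4.3]
gripper_width: 0.313
[0.2213781  0.30632945 0.01773447] -46.563806855111814
time_s: 14.08
tcp_pos: [0.4969, 0.1665, 0.1393]
ee_rot: [[-0.936, 0.352, -0.002], [0.352, 0.936, -0.001], [0.001, -0.001, -1.0]]
wrist_force: [-1.1, -0.1, 4.9]
gripper_width: 0.314
[ 0.30920777  0.39114594 -0.0191559 ] -56.87031960407979
```

View pics/s6c.png

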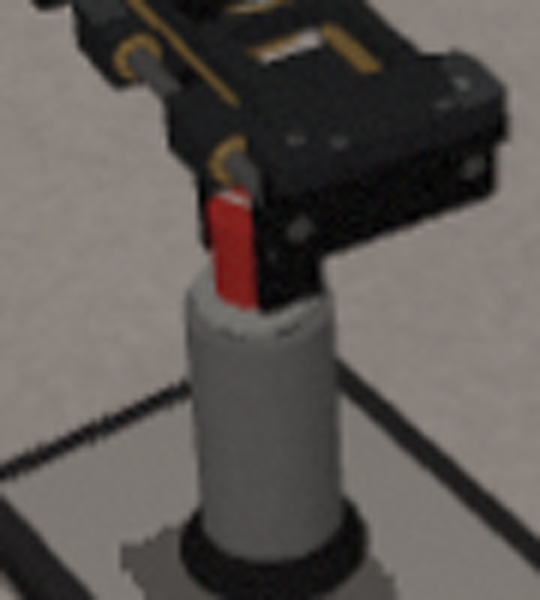

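The flange at crop (255,325) is just above the rim, with about 2 mm left. I'll continue gently and watch for it to stop.

```bash
python3 -m crank '[[0,0,0.0002,0.06],[0,0,0.0002,0.06],[0,0,0.0002,0.06],[0,0,0,0]]';python3 -c "
from h import *
s=sense();print(s['moment'],s['joints'][5])"; python3 -m crank '[[0,0,0.0002,0.06],[0,0,0.0002,0.06],[0,0,0,0]]';python3 -c "
from h import *
s=sense();print(s['moment'],s['joints'][5])"
```

```text
time_s: 14.47
tcp_pos: [0.497, 0.1668, 0.1389]
ee_rot: [[-0.857, 0.514, -0.001], [0.514, 0.857, -0.0], [0.001, -0.001, -1.0]]
wrist_force: [-1.8, 0.6, 5.0]
gripper_width: 0.315
[0.39402225 0.55690154 0.0023895 ] -67.22010445318476
time_s: 14.72
tcp_pos: [0.4971, 0.1668, 0.1384]
ee_rot: [[-0.79, 0.613, -0.001], [0.613, 0.79, -0.0], [0.001, -0.001, -1.0]]
wrist_force: [-0.7, 1.0, 5.4]
gripper_width: 0.319
[0.45187125 0.40921319 0.06045342] -74.09396373187384
```

```bash
python3 -m crank '[[0,0,0.0002,0.05],[0,0,0.0002,0.05],[0,0,0,0]]';python3 -c "
from h import *
s=sense();print(s['moment'],s['joints'][5])"; python3 -m crank '[[0,0,0.0002,0.05],[0,0,0.0002,0.05],[0,0,0,0]]';python3 -c "
from h import *
s=sense();print(s['moment'],s['joints'][5])"
```

```text
time_s: 14.97
tcp_pos: [0.4973, 0.1669, 0.1381]
ee_rot: [[-0.725, 0.689, -0.001], [0.689, 0.725, 0.0], [0.0, -0.0, -1.0]]
wrist_force: [-1.7, 1.3, 5.0]
gripper_width: 0.314
[0.52243236 0.46018671 0.006349  ] -79.79925842307955
time_s: 15.22
tcp_pos: [0.4973, 0.1673, 0.1379]
ee_rot: [[-0.653, 0.758, -0.0], [0.758, 0.653, 0.001], [0.001, 0.0, -1.0]]
wrist_force: [-2.3, 3.4, 6.2]
gripper_width: 0.316
[0.89773466 0.84866308 0.03665386] -85.51905154092688
```

```bash
python3 -m crank '[[0.0012,0,0,0],[0,0,0,0]]';python3 -c "
from h import *
s=sense();print(s['moment'],s['joints'][5])"; python3 -m crank '[[0,0,0.0002,0.04],[0,0,0.0002,0.04],[0,0,0,0]]';python3 -c "
from h import *
s=sense();print(s['moment'],s['joints'][5])
snap('side','s7.png');crop('s7.png',180,190,270,290,6,'s7c.png')"
```

```text
time_s: 15.38
tcp_pos: [0.4969, 0.1677, 0.1378]
ee_rot: [[-0.654, 0.757, 0.0], [0.757, 0.654, -0.0], [-0.001, 0.0, -1.0]]
wrist_force: [-0.3, 0.3, 5.3]
gripper_width: 0.316
[ 0.19183167  0.18127644 -0.00848566] -85.6148556761004
time_s: 15.63
tcp_pos: [0.4971, 0.1682, 0.1378]
ee_rot: [[-0.59, 0.807, 0.001], [0.807, 0.59, 0.001], [-0.0, 0.001, -1.0]]
wrist_force: [-2.2, 2.2, 7.7]
gripper_width: 0.311
[0.55269318 0.48254451 0.09115236] -90.26281156859278
```

View pics/s7c.png

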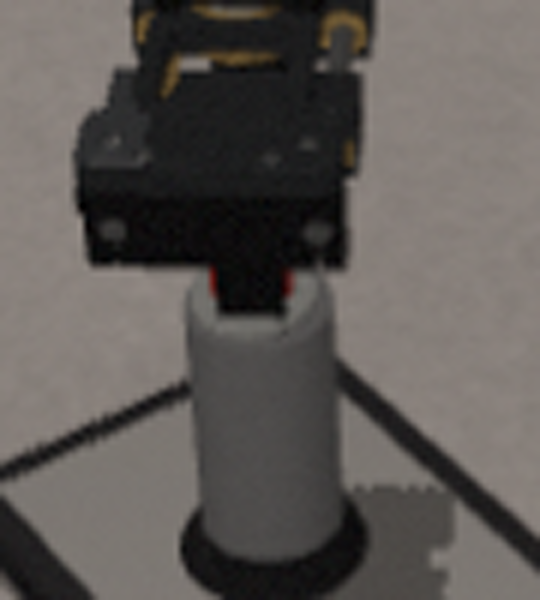

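```bash
python3 -m crank '[[0.0008,0,0,0.04],[0,0,0,0.04],[0,0,0,0]]';python3 -c "
from h import *
for i in range(3):
  s=sense();print(s['moment'],s['joints'][5],s['tcp_pos'])"
```

```text
time_s: 15.93
tcp_pos: [0.4968, 0.1688, 0.1378]
ee_rot: [[-0.524, 0.852, 0.001], [0.852, 0.524, 0.0], [-0.0, 0.001, -1.0]]
wrist_force: [-0.8, 1.5, 6.5]
gripper_width: 0.313
[0.37516346 0.25610474 0.09292148] -94.93839442083696 [0.49676041 0.16877509 0.13780018]
[0.37516346 0.25610474 0.09292148] -94.93839442083696 [0.49676041 0.16877509 0.13780018]
[0.37516346 0.25610474 0.09292148] -94.93839442083696 [0.49676041 0.16877509 0.13780018]
```

Z has held at 137.8 mm through about 9° more turning at a light 0.09 N m, which fits the flange being seated. I'll ease off the downward push, then release.

```bash
python3 -m crank '[[0.0006,0,-0.0006,0],[0,0,-0.0005,0],[0,0,0,0]]'; python3 -m crank '[[0,0,0,0],[0,0,0,0],[0,0,0,0],[0,0,0,0]]' 0.06;python3 -c "
from h import *
s=sense();print(s['moment'],s['joints'],s['tcp_pos'])
snap('side','s8.png');crop('s8.png',180,190,270,290,6,'s8c.png')"
```

```text
time_s: 16.18
tcp_pos: [0.496, 0.1686, 0.1378]
ee_rot: [[-0.523, 0.852, -0.0], [0.852, 0.523, -0.001], [-0.0, -0.001, -1.0]]
wrist_force: [1.7, -0.5, 1.4]
gripper_width: 0.312
time_s: 16.52
tcp_pos: [0.4954, 0.1685, 0.1376]
ee_rot: [[-0.522, 0.853, -0.002], [0.853, 0.522, -0.001], [0.0, -0.002, -1.0]]
wrist_force: [-0.5, 0.0, 0.1]
gripper_width: 0.532
[-0.00939642  0.0108545   0.06636966] [ 3.65562127e+01  1.69193738e+01 -2.06109054e+01 -3.00967585e-02
 -5.25689089e+01 -9.51002152e+01] [0.49538903 0.16854433 0.13756797]
```

View pics/s8c.png

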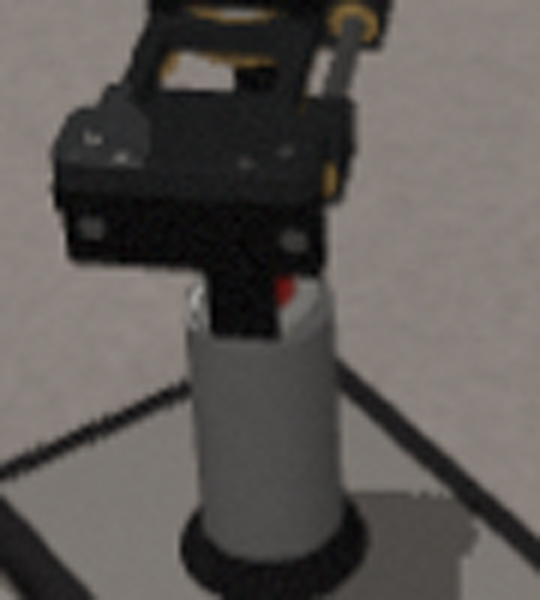

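```bash
python3 -m crank '[[0,0,0,0],[0,0,0,0],[0,0,-0.005,0],[0,0,-0.01,0],[0,0,-0.01,0]]'; python3 -m crank '[[0,0,-0.02,0],[0,0,-0.03,0],[0,0,-0.03,0],[0,0,-0.02,0]]'; python3 -c "
from h import *
snap('side','s9.png');crop('s9.png',170,170,280,300,5,'s9c.png');snap('top','t9.png')"
```

```text
time_s: 16.98
tcp_pos: [0.4961, 0.1688, 0.1641]
ee_rot: [[-0.522, 0.853, -0.0], [0.853, 0.522, -0.0], [-0.0, -0.0, -1.0]]
wrist_force: [-0.2, -0.3, -0.1]
gripper_width: 0.692
time_s: 17.32
tcp_pos: [0.4971, 0.1692, 0.2678]
ee_rot: [[-0.522, 0.853, 0.005], [0.853, 0.522, 0.002], [-0.001, 0.006, -1.0]]
wrist_force: [0.4, -0.3, -0.1]
gripper_width: 0.688
```

View pics/s9c.png

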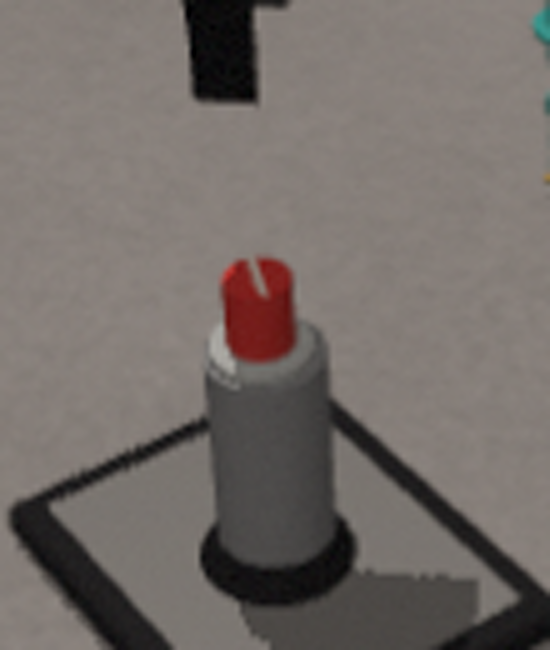

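View pics/t9.png

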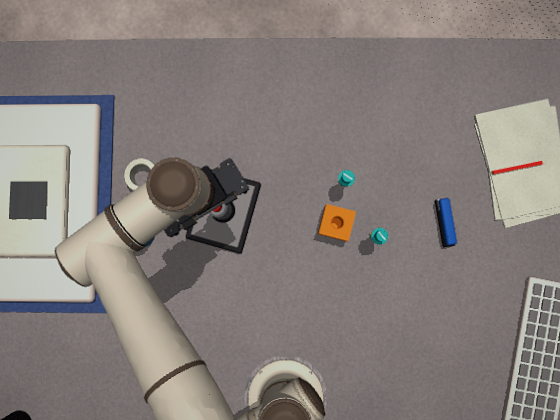

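```bash
python3 - <<'E'
from h import *
s=load('s9.png')
g=lambda x,y,z: ptz(s,170+(x+.5)/5-.5,170+(y+.5)/5-.5,z)
a=g(252,260,.165);b=g(266,296,.165);print(a,b,np.degrees(np.arctan2(*(b-a)[1::-1])),np.linalg.norm(b-a))
print('head',g(258,277,.165),'rim',ptz(s,223.3,241.2,.128))
P=np.array([pt(s,u,v) for v in range(222,228) for u in range(217,227)]);print(np.round(P[:,2].reshape(6,10),3))
crop('s9.png',200,212,246,258,13,'s9d.png')
E
```

```text
[0.50635525 0.16193425 0.165     ] [0.48647082 0.17614067 0.165     ] 144.45612309392718 0.024437941894626843
head [0.49703915 0.16886737 0.165     ] rim [0.49261708 0.17048251 0.128     ]
[[0.001 0.164 0.165 0.165 0.164 0.165 0.164 0.164 0.164 0.165]
 [0.165 0.165 0.164 0.165 0.166 0.164 0.165 0.165 0.163 0.166]
 [0.165 0.165 0.165 0.165 0.165 0.167 0.165 0.165 0.165 0.165]
 [0.165 0.166 0.165 0.164 0.165 0.165 0.166 0.164 0.165 0.164]
 [0.164 0.166 0.164 0.166 0.164 0.166 0.165 0.165 0.164 0.166]
 [0.166 0.165 0.165 0.166 0.165 0.165 0.165 0.165 0.166 0.166]]
```

View pics/s9d.png

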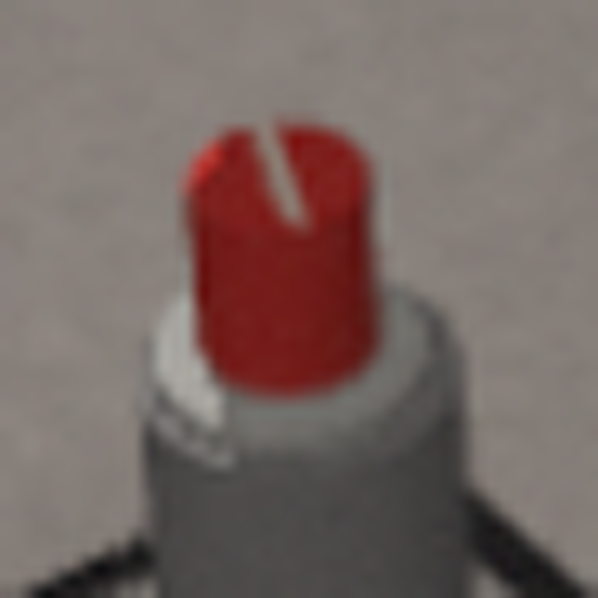

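The head top measures 0.165 m, exactly the seated height. The line yaw is 144° against about 142° expected, so nothing slipped, and the gripper is well clear. I'll hand it in.

```bash
python3 -m crank '[[0,0,0,0],[0,0,0,0],[0,0,0,0],[0,0,0,0]]'; python3 -c "
from station import finish_job
print(finish_job())"
```

```text
time_s: 17.75
tcp_pos: [0.4956, 0.1686, 0.2622]
ee_rot: [[-0.522, 0.853, -0.002], [0.853, 0.522, -0.001], [-0.0, -0.002, -1.0]]
wrist_force: [-0.5, -0.6, -0.1]
gripper_width: 0.692
the job is handed in; nothing more can be done
None
```

The steel red-headed bolt is screwed fully home in the post, with its flange on the rim. I let go of it and handed the job in at about 18 s.

- **Insertion:** I lowered the bolt until it touched the thread top at the expected height. I then turned it lightly counter-clockwise about 95° until the pin dropped 10 mm into an entry gap.
- **Screwing in:** I turned it about 89° clockwise with matching feed. My estimate of the load on the stand (wrist reading plus bolt weight) peaked at about 11 N, and the highest torque reading between moves was 0.09 N m.
- **Seated:** Depth on the head top reads 0.165 m, which is the seated height to within about 0.5 mm. The height stopped changing over the last 9° or so of turning, which fits a seated flange and no tightening.
- **No slip:** The white line points at 144° against 142° expected.
- **Clear at hand-in:** The gripper was about 100 mm above the head, with no force at the wrist.
- **Bystanders:** The stapler looks unmoved in the last top view. The tape roll was partly hidden and the mug mostly hidden by the arm there, but nothing came near either of them.

The two cameras disagreed by 2–3 mm on where the post is, so I corrected the sideways position by feel inside the bore. That showed as side forces of up to about 5 N.

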